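# Hang the rinse basket on the drip stand by its snap hook

## Task

Pick up the rinse basket by its orange grip and press its snap hook gently down over the front edge of the steel eye on the drip stand until the sprung brass gate snaps shut under the eye. Then prove the latch: lift until the closed gate bears on the eye and keep a steady upward pull of about 8 newtons for about a second. Finally lower the basket and leave it hanging still from the eye, gate closed, with the casting still inside and the other things on the bench undisturbed; never load the eye beyond 20 newtons.

Things in the scene. Friction and masses are not known exactly. Their poses are not given: they have to be found in the camera images.
- basket: Loose steel rinse basket, 110 to 200 g, upright on the bench, with a snap hook above. Origin: centre of its underside; z up, x from hook spine to nose. Cup 50 mm wide below, 60 mm at its rim (z 32 mm), floor at z 4. Two thin legs join the rim (y +-27) to the spine's foot at x -18, z 55; below the nose the frame is open towards +x for z above 40 or so: the eye's bar comes in there.
- grip (a point): Centre of the upright orange grip, 18 x 18 x 36 mm high, at (0, 0, 146) mm in the basket's frame, same axes. The hook's bow begins 18 mm below this point.
- bow (a point): Where the eye's bar centre lies when the basket hangs: (0, 0, 118) mm in the basket's frame. The hook is an upside-down J of 8 mm round bar in the basket's x-z plane: spine at x -18 (z 55 to 108), half-circle bow, centre line radius 18 about (0, 0, 108), inner top at z 122, nose at x 18 with its tip at z 78. Inside width 28 mm.
- mouth (a point): Point on the closed gate for the eye's bar to press on, (3, 0, 80) mm in the basket's frame: a little nearer the nose than the middle. A bar entering nearer the spine (basket x below about -3) may jam against the raised gate; beyond about x 10 the nose lands on the bar. Keep the bar at this x while pressing straight down.
- gate (a joint): Sprung brass gate, a 5 mm bar across the mouth at basket z 80, hinged on the spine at x -14, 28 mm long. Radians: 0 closed (a stop: it carries a pull), to 1.45 swung up inside. A spring shuts it. Opening takes about 2 N at first, rising to 4 to 6 N. It snaps shut under the bar once the bar's centre is 20 to 30 mm above the gate's line (the bow stops it at 38); on the shut gate the bar's centre rests 6 to 7 mm above.
- stand: Rigid drip stand fixed to the bench. Origin on the bench below the eye's centre; z up; front towards its -x. Grey base 205 x 110 x 12 mm (x -68 to 138), white tray 90 x 90 mm, rim z 28, centred at x -21; post at x 115, 184 mm high; arm at z 170 from post to eye. Eye: horizontal steel ring of 8 mm round bar, centre line radius 21 mm, at z 170 (166 to 174).
- eye_bar (a point): Centre of the eye's bar at its frontmost point, (-21, 0, 170) mm in the stand's frame, same axes; the bar runs along y here. The hook goes over it with the basket's x axis along the stand's x axis: spine in front of the eye, nose down through the hole. To get there, come from the front with the bar below the nose and above the cup.
- casting: Loose brass ring casting, 22 mm wide and 7 mm high, 15 g, lying in the basket's cup. Origin: centre of its underside.
- pliers: Pliers with red handles lying on the bench, 130 mm long, 12 mm high. Leave alone. Origin at the pivot.
- brush_jar: Green glass jar with brushes, 72 mm wide, 182 mm high with the brushes. Leave alone. Origin: centre of its underside.
- bench_block: Polished steel block 65 x 65 x 20 mm. Leave alone. Origin: centre of its underside.
- mandrel: Upright wooden ring cone on a 60 mm foot, 122 mm high. Leave alone. Origin: centre of its underside.
- flux_jar: Small jar with a blue cap, 48 mm wide, 60 mm high. Leave alone. Origin: centre of its underside.
- hammer: Hammer lying on the bench, 200 mm long. Leave alone.
- graver: Slim screwdriver-like graver lying on the bench, 150 mm long. Leave alone.
Not all that is in view belongs to the job. Leave any red look-alike of the stand alone.

How it is judged:
By the outcome, as a careful person would: the job done as asked, in the order asked, and still so for the second after the job is handed in, with the robot touching nothing.
It also fails if it takes over 72 s, if anything falls off the work surface, if the arm or the gripper's body presses on something with over 40 N, if the wrist force passes 120 N, or if a joint passes its speed limit or range.

## Robot

A 6-joint arm with a two-finger parallel gripper is mounted at the origin on the work surface. World frame = base frame: x ahead of the robot, y to its left, z up, the work surface at z = 0. Lengths are in m, angles in rad, forces in N, time in s.
With the tool pointing down it reaches from about 0.35 to 0.775 m from the base axis. Payload 5.5 kg.
Tool frame: the origin (TCP) lies where the fingers leave the gripper's body, on its centre line; the fingertips stand 73 mm ahead of it and the grasp point (between the pads) lies 54 mm ahead of it (bot.tip_extent is the distance from the TCP to the fingertips, in m); y points along the fingers, x is the direction in which the jaws open and shut, and the axes are right-handed (so a half turn about y gives the same grasp; the last joint's range is limited). The gripper opens to 85 mm and grips with 20 to 120 N. Pads are 22 mm wide; open, the fingers measure 114 mm over their backs; the gripper's body (76 mm by 85 mm) begins 54 mm behind the grasp point. The pads swing forward as they close: fully open they stand 13 mm farther back than shut.
Start: joints at [-1.374, 0.313, 0.046, 1.304, 0, 1.431], TCP at [0.19, -0.543, 0.304] pointing down, gripper open.
Joint ranges: [-2.76, 2.76], [-0.86, 1.69], [-1.03, 1.26], [-2.2, 2.34], [-1.47, 1.5], [-3.14, 3.14]. Speed limits (rad/s): [2.57, 2.57, 3.14, 3.14, 3.14, 3.14].

## Interface

Orientations are given as a unit quaternion [x, y, z, w].
In Python, from station import bot gives the robot as it stands.
- The arm moves only by the shell command python3 -m crank 'ROWS' [FORCE]. ROWS is a JSON object of lists of equal length, an entry for each row: "delta_pos": the shift along the world's x, y, z in m, a list of three; "twist": the turn, a rotation vector about the world's x, y, z in rad, a list of three; "hand": the finger opening in m, from 0 to 0.0854. In form: {"delta_pos": [[x, y, z], ...], "twist": [[wx, wy, wz], ...], "hand": [hand, ...]}. A call has 1 to 10 rows; each row shifts and turns the pose as measured when the row begins; what a row does not reach is not made up. A row lasts 1/12 s, in which the tool goes at most 41.7 mm and 7.16 degrees, less where a joint would pass 70% of its speed; a pose out of reach is approached as far as the arm can. A call is refused whole if a number of a shift passes 0.0417 or a number of a turn 0.125, either way. A call with a gripper value outside its range is refused whole. The fingers move at their own pace and stop on an object; FORCE is the grip in N (left out, the last holds). Time passes only in rows, so rows that do not move let the fingers close. It gives the time, the measured TCP pose, the force and the opening at its end, in the units of the state.
- bot.get_obs(): the state, without advancing time (a new reading comes with each control period).
- bot.read_camera(name): name is "side" or "top"; returns the picture (420x560x3 uint8, red, green, blue); there is no depth.
- bot.camera_params(name): a dict with "vfov" (degrees; the focal length in pixels is half the picture's height over the tangent of half this angle, whatever the lens; pixels are square), "cx", "cy" (the principal point, pixels), "k1" (the pictures are not rectified: a ray, as slopes to the right and down, at radius r is drawn at 1 + k1 r^2 times it, then the intrinsics apply), "world_from_camera" (4x4, takes a point from camera to world coordinates). Camera axes: x right, y up, looking along -z (the intrinsics and any distortion apply to the point x, -y, -z); pixel columns grow to the right and rows downward; lengths in m; the calibration is good to about 2 mm. A picture is of the moment at which its call begins. camera_params takes no time and is no camera call.
- bot.finish_job(): hands the job in, once; it reports no verdict.
The state is a dict: "clock": time; "joints": joint angles; "qvel": joint speeds; "effort": joint torques, N m; "tool_pos": TCP position; "tcp_rot": TCP orientation; "contact_force": force on the tool from outside, world axes, zero at the start; "wrist_torque": the same for the moment, N m; "finger_gap": finger opening in m.
Only numpy, scipy, OpenCV 4.12 (cv2) and the standard library are available. Lean on these libraries where they do the work, as an engineer would, in place of code of your own. Each camera call takes 0.05 s, during which the arm holds its last target.

## Working session

There is one attempt and no reset: what is moved stays moved. The work goes in short steps, Python scripts to look and compute and a shell command to move; the robot and the scene stay as the last step left them, time stands still between calls to the robot, and variables do not carry over. Pictures are saved under pics/ and viewed, and the job is handed in when it is done.

```bash
mkdir -p pics; ls; cat > h.py <<'E'
import numpy as np, cv2
from station import bot
def snap(n,f):
    im=bot.read_camera(n); cv2.imwrite('pics/'+f,cv2.cvtColor(im,cv2.COLOR_RGB2BGR)); return im
def K(n):
    p=bot.camera_params(n); f=210/np.tan(np.radians(p['vfov'])/2); return p,f
def ray(n,u,v):
    p,f=K(n); x=(u-p['cx'])/f; y=(v-p['cy'])/f
    rd=np.hypot(x,y); r=rd
    for _ in range(30): r=rd/(1+p['k1']*r*r)
    s=r/rd if rd>0 else 1
    T=np.array(p['world_from_camera']); d=T[:3,:3]@np.array([x*s,-y*s,-1.]); return T[:3,3],d/np.linalg.norm(d)
def plane(n,u,v,z):
    o,d=ray(n,u,v); return o+d*(z-o[2])/d[2]
def tri(n1,p1,n2,p2):
    o1,d1=ray(n1,*p1);o2,d2=ray(n2,*p2)
    A=np.array([d1,-d2]).T; s=np.linalg.lstsq(A,o2-o1,rcond=None)[0]
    a=o1+s[0]*d1;b=o2+s[1]*d2; return (a+b)/2,np.linalg.norm(a-b)
def proj(n,P):
    p,f=K(n); T=np.array(p['world_from_camera']); c=T[:3,:3].T@(np.array(P)-T[:3,3])
    x=c[0]/-c[2]; y=-c[1]/-c[2]; k=1+p['k1']*(x*x+y*y); return np.array([p['cx']+f*x*k,p['cy']+f*y*k])
E
python3 - <<'E'
from h import *
np.set_printoptions(precision=4,suppress=True)
snap('side','s0.png');snap('top','t0.png')
for n in('side','top'):print(bot.camera_params(n))
print(bot.get_obs(), bot.tip_extent)
E
```

```text
pics
{'vfov': 42.40641432247358, 'cx': 281.3456368709104, 'cy': 210.77665535691244, 'k1': -0.21698598344563433, 'world_from_camera': array([[ 0.8641, -0.2658,  0.4273,  1.0872],
       [ 0.5031,  0.4744, -0.7224, -0.9916],
       [-0.0107,  0.8392,  0.5437,  0.8837],
       [ 0.    ,  0.    ,  0.    ,  1.    ]])}
{'vfov': 50.14457840034539, 'cx': 276.94643654795976, 'cy': 207.21439930531372, 'k1': -0.08804892874373499, 'world_from_camera': array([[-0.0051,  0.9881, -0.1535,  0.2663],
       [-1.    , -0.0057, -0.0033, -0.0236],
       [-0.0042,  0.1534,  0.9881,  1.6011],
       [ 0.    ,  0.    ,  0.    ,  1.    ]])}
{'clock': 0.1, 'joints': array([-1.3736,  0.3139,  0.0451,  1.3036,  0.    ,  1.4312]), 'qvel': array([-0.0006, -0.0013,  0.0008,  0.0018,  0.0001,  0.0006]), 'effort': array([  0.0041, -48.1725,  29.9243,   0.0127,  -0.0001,   0.    ]), 'tool_pos': array([ 0.1899, -0.5424,  0.3031]), 'tcp_rot': array([-0.5763,  0.4096, -0.4087,  0.5771]), 'contact_force': array([-0.1772,  0.6628, -0.4987]), 'wrist_torque': array([-0.0061, -0.034 , -0.0449]), 'finger_gap': 0.08539481890583459} 0.0726
```

View pics/s0.png

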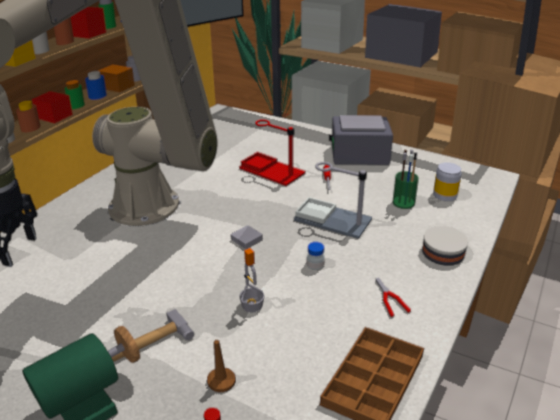

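View pics/t0.png

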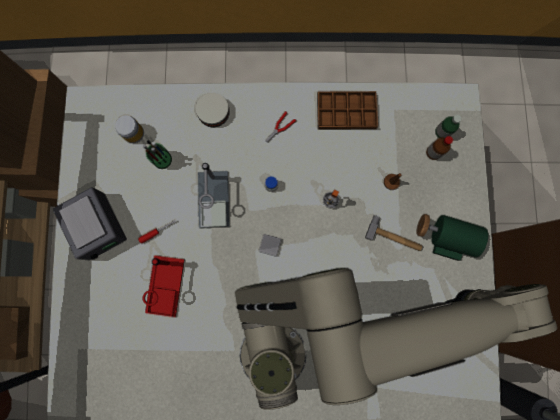

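The basket with the orange grip is at side (250,258) and top (335,197). There are two stand candidates: the grey one at side (335,205) / top (213,195), and the red one at side (272,165) / top (165,285). The grey one fits, with its grey base, white tray and steel eye. I'll confirm with enlarged crops.

```bash
python3 - <<'E'
import cv2,numpy as np
s=cv2.imread('pics/s0.png');t=cv2.imread('pics/t0.png')
r=lambda a,k:cv2.resize(a,None,fx=k,fy=k,interpolation=cv2.INTER_CUBIC)
a=r(s[155:245,285:385],4);b=r(s[235:325,205:305],4)
c=r(t[155:235,185:260],5)[:,:375];d=r(t[175:235,305:380],5)
cv2.imwrite('pics/c1.png',np.hstack([a,b]))
w=np.zeros((400,760,3),np.uint8);w[:400,:375]=c;w[:300,380:755]=d
cv2.imwrite('pics/c2.png',w)
E
```

```text
(no output)
```

View pics/c1.png

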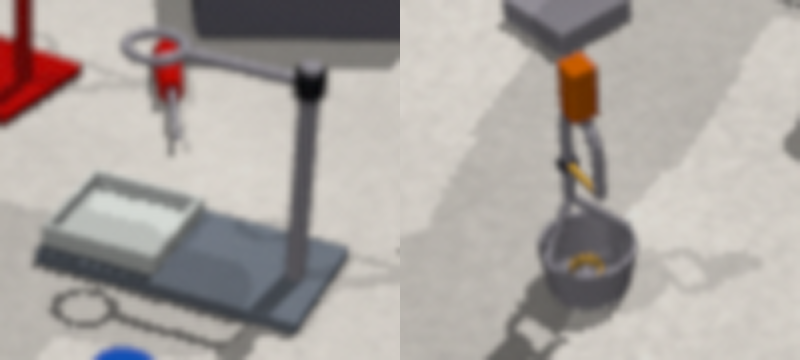

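View pics/c2.png

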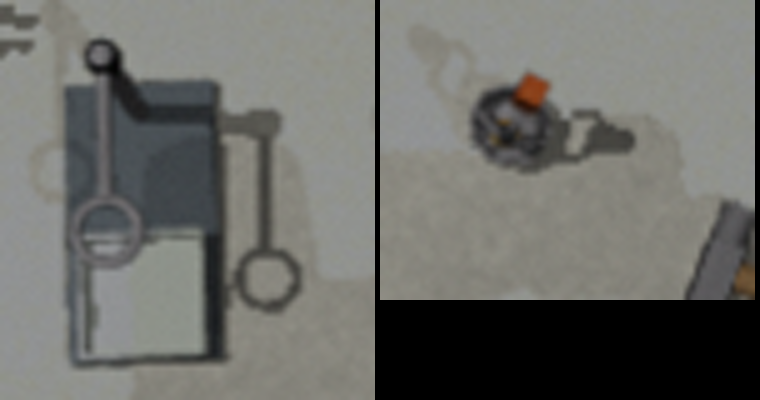

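The crops confirm both: the grey steel-eyed stand with the white tray, front facing the robot, and the basket upright with its casting inside. Measuring now.

```bash
cat > m.py <<'E'
from h import *
np.set_printoptions(precision=4,suppress=True)
def orange(n,im,box):
    h=cv2.cvtColor(im,cv2.COLOR_RGB2HSV); m=cv2.inRange(h,(4,150,90),(16,255,255))
    x0,y0,x1,y1=box; k=np.zeros_like(m);k[y0:y1,x0:x1]=m[y0:y1,x0:x1]
    ys,xs=np.nonzero(k); return k,np.array([xs.mean(),ys.mean()]),len(xs)
E
python3 - <<'E'
from m import *
rd=lambda f:cv2.cvtColor(cv2.imread('pics/'+f),cv2.COLOR_BGR2RGB)
s,t=rd('s0.png'),rd('t0.png')
ks,cs,ns=orange('side',s,(235,235,270,280));kt,ct,nt=orange('top',t,(320,180,350,210))
print(cs,ns,ct,nt,tri('side',cs,'top',ct))
c=cv2.findContours(kt,0,1)[0]; print(cv2.minAreaRect(max(c,key=len)))
# stand: ring centre/post top
d=(185,155)
T=lambda u,v:(d[0]+u/5,d[1]+v/5)
ring=T(108,231)
E2=plane('top',*ring,.170); print('eye',E2, 'side pred',proj('side',E2))
print('post',plane('top',*T(101,55),.184))
S=lambda u,v:(285+u/4,155+v/4)
print('eye tri',tri('side',S(155,46),'top',ring))
print('post tri',tri('side',S(311,66),'top',T(101,53)))
for q in[(66,87),(219,84),(226,360),(70,365)]: print('base',plane('top',*T(*q),.012))
B=lambda u,v:(205+(u-400)/4,235+v/4)
# gate ends etc in side: compare later
for q in [(567,165),(592,193),(599,193),(588,300),(588,225)]: print(B(*q))
E
```

```text
[248.9922 256.2868] 129 [334.9583 192.5833] 24 (array([ 0.5398, -0.21  ,  0.1482]), np.float64(0.000365049721231913))
((335.0000305175781, 192.50001525878906), (4.919349670410156, 4.472135543823242), 26.56505012512207)
eye [0.5096 0.2092 0.17  ] side pred [321.8246 166.1554]
post [0.6234 0.2139 0.184 ]
eye tri (array([0.512 , 0.211 , 0.1681]), np.float64(0.005006598820598752))
post tri (array([0.6273, 0.2155, 0.1813]), np.float64(0.004193879930632417))
base [0.643  0.2679 0.012 ]
base [0.6443 0.1561 0.012 ]
base [0.4427 0.1487 0.012 ]
base [0.4396 0.2604 0.012 ]
(246.75, 276.25)
(253.0, 283.25)
(254.75, 283.25)
(252.0, 310.0)
(252.0, 291.25)
```

```bash
python3 - <<'E'
import cv2,numpy as np
s=cv2.imread('pics/s0.png');t=cv2.imread('pics/t0.png')
r=lambda a,k:cv2.resize(a,None,fx=k,fy=k,interpolation=cv2.INTER_CUBIC)
a=r(s[244:314,230:280],8);b=r(t[182:217,317:362],8)
w=np.zeros((560,780,3),np.uint8);w[:,:400]=a;w[:280,410:770]=b
c=r(s[160:180,310:355],8)
w[300:460,410:770]=c
cv2.imwrite('pics/c3.png',w)
cv2.imwrite('pics/c4.png',r(t[160:216,190:230],10))
E
```

```text
(no output)
```

View pics/c3.png

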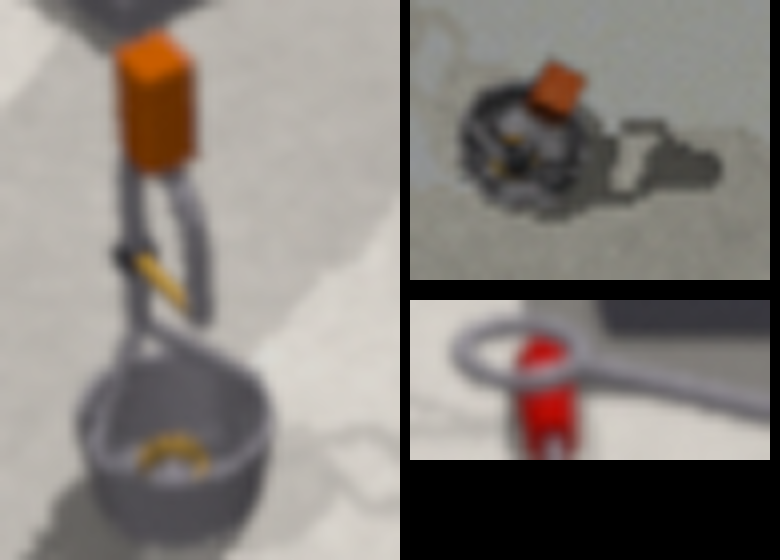

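View pics/c4.png

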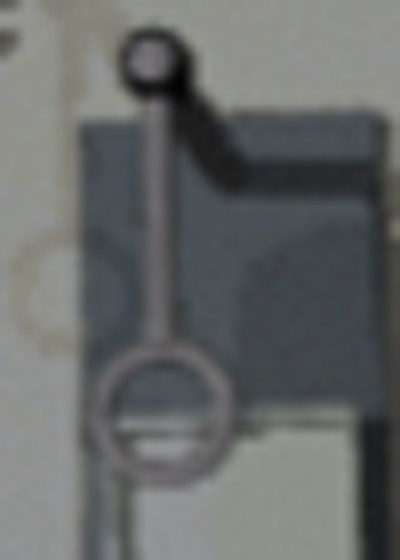

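```bash
python3 - <<'E'
from m import *
a=plane('side',245.8,276.2,.08);b=plane('side',253.1,281.9,.08);c=plane('side',255.0,283.2,.08)
sp=plane('side',230+135/8,244+258/8,.08)
print(a,b,c,sp)
print(np.degrees(np.arctan2(*(b-a)[1::-1])),np.linalg.norm(b-a),np.degrees(np.arctan2(*(c-sp)[1::-1])),np.linalg.norm(c-sp),(c+sp)/2)
# cup rim
print('rim top', plane('top',317+115/8,182+143/8,.032),'rim side',plane('side',230+172/8,244+418/8,.032))
# predictions
g=np.array([.539,-.2095,0])
for yaw in(-60,-45,-30,-15,0):
    R=np.array([np.cos(np.radians(yaw)),np.sin(np.radians(yaw)),0])
    f=lambda x,z:(proj('side',g+R*x+[0,0,z])-[230,244])*8
    print(yaw,'hinge',f(-.018,.08),'noseC',f(.018,.08),'spfoot',f(-.018,.055))
    s=np.array([-R[1],R[0],0])
    print('  grip top', [(np.round((proj('top',g+R*i*.009+s*j*.009+[0,0,.164])-[317,182])*8+[410,0])).astype(int).tolist() for i,j in((1,1),(1,-1),(-1,-1),(-1,1))])
    print('  grip side', [(np.round((proj('side',g+R*i*.009+s*j*.009+[0,0,.164])-[230,244])*8)).astype(int).tolist() for i,j in((1,1),(1,-1),(-1,-1),(-1,1))])
E
```

```text
[ 0.5237 -0.2042  0.08  ] [ 0.5494 -0.213   0.08  ] [ 0.5556 -0.2146  0.08  ] [ 0.526  -0.2032  0.08  ]
-18.764600083296543 0.027069378633455682 -21.219250188972882 0.03173489503377547 [ 0.5408 -0.2089  0.08  ]
rim top [ 0.5352 -0.2116  0.032 ] rim side [ 0.5419 -0.212   0.032 ]
-60 hinge [163.9506 244.6236] noseC [157.6569 325.764 ] spfoot [167.714  310.2309]
  grip top [[564, 49], [587, 87], [550, 109], [527, 71]]
  grip side [[178, 71], [113, 71], [117, 32], [182, 31]]
-45 hinge [147.8113 246.0211] noseC [174.1706 324.3118] spfoot [151.7625 311.6288]
  grip top [[556, 48], [588, 79], [558, 110], [526, 79]]
  grip side [[186, 65], [122, 76], [109, 38], [172, 27]]
-30 hinge [132.5307 250.0289] noseC [189.7451 320.1332] spfoot [136.6642 315.6541]
  grip top [[548, 49], [587, 71], [566, 109], [527, 87]]
  grip side [[191, 58], [133, 78], [104, 44], [162, 24]]
-15 hinge [119.1214 256.3904] noseC [203.2893 313.5305] spfoot [123.4201 322.0487]
  grip top [[541, 52], [584, 63], [573, 105], [530, 94]]
  grip side [[194, 51], [145, 79], [101, 51], [150, 24]]
0 hinge [108.4836 264.6954] noseC [213.8669 304.9785] spfoot [112.9195 330.4001]
  grip top [[534, 57], [578, 57], [580, 101], [536, 101]]
  grip side [[192, 44], [157, 78], [102, 59], [138, 25]]
```

```bash
python3 - <<'E'
from m import *
from scipy.spatial.transform import Rotation as R
o=bot.get_obs();M=R.from_quat(o['tcp_rot']).as_matrix();print(M, np.degrees(np.arctan2(M[1,0],M[0,0])))
# fit ring ellipses: sample dark/gray? use hand points of ring outer extremes in top crop (10x, off 190,160)
pts=[(160,337),(93,410),(233,410),(163,487)]
P=[plane('top',190+u/10,160+v/10,.170) for u,v in pts];print(np.array(P),np.mean(P,0),(P[0]+P[3])/2,(P[1]+P[2])/2)
S=[plane('side',310+(u-410)/8,160+(v-300)/8,.170) for u,v in[(452,352),(582,360),(515,316),(520,388)]];print(np.array(S),(S[0]+S[1])/2,(S[2]+S[3])/2)
print('post',plane('top',190+15.5,160+6.1,.184))
E
```

```text
[[ 0.3304 -0.0003  0.9438]
 [-0.9438  0.0016  0.3304]
 [-0.0016 -1.      0.0002]] -70.70452982884932
[[0.5343 0.2117 0.17  ]
 [0.5104 0.2331 0.17  ]
 [0.5101 0.1874 0.17  ]
 [0.485  0.2098 0.17  ]] [0.5099 0.2105 0.17  ] [0.5097 0.2107 0.17  ] [0.5102 0.2103 0.17  ]
[[0.4945 0.1985 0.17  ]
 [0.5365 0.2154 0.17  ]
 [0.5017 0.2333 0.17  ]
 [0.5267 0.1867 0.17  ]] [0.5155 0.2069 0.17  ] [0.5142 0.21   0.17  ]
post [0.623  0.2129 0.184 ]
```

```bash
python3 -m crank '{"delta_pos": [[0.028,0.027,0],[0.028,0.027,0],[0.028,0.027,0],[0.028,0.027,0],[0.028,0.027,0],[0.028,0.027,0],[0.028,0.027,0],[0.028,0.027,0],[0.028,0.027,0],[0.028,0.027,0]], "twist": [[0,0,0.085],[0,0,0.085],[0,0,0.085],[0,0,0.085],[0,0,0.085],[0,0,0.085],[0,0,0.085],[0,0,0.085],[0,0,0.085],[0,0,0.085]], "hand": [0.0854,0.0854,0.0854,0.0854,0.0854,0.0854,0.0854,0.0854,0.0854,0.0854]}' 40
cat >> m.py <<'E'
from scipy.spatial.transform import Rotation as R
def st():
    o=bot.get_obs();M=R.from_quat(o['tcp_rot']).as_matrix()
    print('t%.2f'%o['clock'],'p',o['tool_pos'],'yaw %.2f'%np.degrees(np.arctan2(M[1,0],M[0,0])),'down',M[:,1],'F',o['contact_force'],'gap %.4f'%o['finger_gap'],'j6 %.2f'%o['joints'][5])
    return o
E
python3 -c "
from m import *
st()"
```

```text
clock: 0.93
tool_pos: [0.4721, -0.2643, 0.2974]
tcp_rot: [-0.695, 0.13, -0.124, 0.696]
contact_force: [-0.3, -1.4, 0.5]
finger_gap: 0.0853
t0.93 p [ 0.4721 -0.2643  0.2974] yaw -20.73 down [-0.0074  0.0027 -1.    ] F [-0.3472 -1.4213  0.5093] gap 0.0853 j6 1.27
```

```bash
python3 -m crank '{"delta_pos": [[0.022,0.018,0],[0.022,0.018,0],[0.015,0.012,0.0],[0.005,0.004,0],[0,0,0]], "twist": [[0,0,-0.01],[0,0,-0.01],[0,0,0],[0,0,0],[0,0,0]], "hand": [0.0854,0.0854,0.0854,0.0854,0.0854]}' 40
python3 - <<'E'
from m import *
st();s=snap('side','s1.png');t=snap('top','t1.png')
r=lambda a,k:cv2.resize(a,None,fx=k,fy=k,interpolation=cv2.INTER_CUBIC)
cv2.imwrite('pics/c5.png',np.hstack([r(s[200:320,190:290],4),r(t[150:250,290:390],4)[:480] if 0 else np.vstack([r(t[150:250,290:390],4),np.zeros((80,400,3),np.uint8)])])[:,:,::-1])
E
```

```text
clock: 1.35
tool_pos: [0.5426, -0.2014, 0.2949]
tcp_rot: [-0.694, 0.133, -0.125, 0.697]
contact_force: [0.6, -0.9, -0.8]
finger_gap: 0.0851
t1.35 p [ 0.5426 -0.2014  0.2949] yaw -21.02 down [-0.0098  0.0063 -0.9999] F [ 0.5997 -0.8827 -0.7877] gap 0.0851 j6 1.44
```

View pics/c5.png

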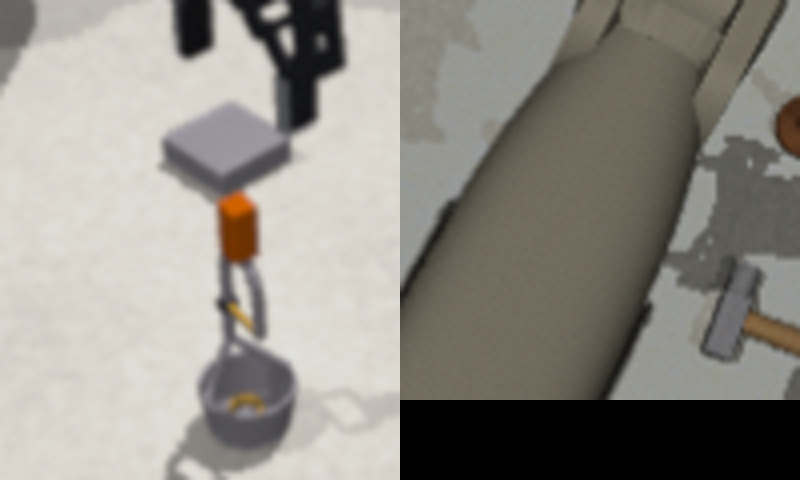

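```bash
python3 - <<'E'
from m import *
o=bot.get_obs();M=R.from_quat(o['tcp_rot']).as_matrix();p=np.array(o['tool_pos'])
for d in(.06,.073):
  for s in (-.05,.05): print(d,s,proj('side',p+M[:,1]*d+M[:,0]*s))
for g in ([.540,-.2095,.146],[.5408,-.2095,.146],[.545,-.2095,.146]): print(proj('side',g))
ks,cs,n=orange('side',bot.read_camera('side'),(235,235,270,280));print(cs)
E
```

```text
0.06 -0.05 [236.1711 212.3086]
0.06 0.05 [263.5762 233.0455]
0.073 -0.05 [236.4712 217.1958]
0.073 0.05 [263.7224 238.0829]
[249.1687 256.9986]
[249.4706 257.1079]
[251.0583 257.6822]
[249.0569 256.3415]
```

```bash
python3 -m crank '{"delta_pos": [[-0.002,-0.004,-0.005],[-0.001,-0.004,-0.015],[0,0,-0.025],[0,0,-0.025],[0,0,-0.012],[0,0,0]], "twist": [[-0.006,-0.01,-0.01],[0,0,0],[0,0,0],[0,0,0],[0,0,0],[0,0,0]], "hand": [0.0854,0.0854,0.0854,0.0854,0.0854,0.0854]}' 40
python3 - <<'E'
from m import *
st()
E
```

```text
clock: 2.0
tool_pos: [0.5322, -0.2194, 0.2132]
tcp_rot: [0.695, -0.137, 0.14, -0.692]
contact_force: [-0.7, -0.3, -0.0]
finger_gap: 0.0855
t2.00 p [ 0.5322 -0.2194  0.2132] yaw -22.54 down [ 0.0036 -0.0048 -1.    ] F [-0.7234 -0.2858 -0.0404] gap 0.0855 j6 1.43
```

```bash
python3 -m crank '{"delta_pos": [[0,0,0],[0.006,0.009,-0.005],[0,0,0]], "twist": [[0,0,0],[-0.004,0.003,0],[0,0,0]], "hand": [0.0854,0.0854,0.0854]}' 40
python3 - <<'E'
from m import *
st();s=snap('side','s2.png');st()
r=lambda a,k:cv2.resize(a,None,fx=k,fy=k,interpolation=cv2.INTER_CUBIC)
cv2.imwrite('pics/c6.png',r(s[200:320,190:310],5)[:,:,::-1])
E
```

```text
clock: 2.25
tool_pos: [0.5366, -0.2128, 0.2093]
tcp_rot: [0.696, -0.14, 0.141, -0.69]
contact_force: [-0.3, 0.1, -0.1]
finger_gap: 0.0853
t2.25 p [ 0.5366 -0.2128  0.2093] yaw -22.90 down [ 0.0002 -0.0093 -1.    ] F [-0.2964  0.1457 -0.1008] gap 0.0853 j6 1.46
t2.30 p [ 0.5367 -0.2135  0.21  ] yaw -22.89 down [ 0.0009 -0.0106 -0.9999] F [0.3066 0.4134 0.1457] gap 0.0853 j6 1.46
```

View pics/c6.png

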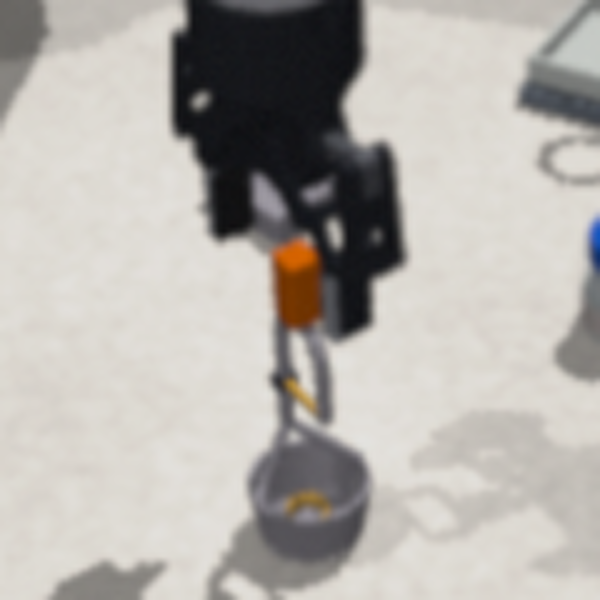

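```bash
python3 -m crank '{"delta_pos": [[0.003,0.003,-0.005],[0,0,0],[0,0,0],[0,0,0],[0,0,0],[0,0,0],[0,0,0],[0,0,0],[0,0,0],[0,0,0]], "twist": [[0.010,0.0,0.01],[0,0,0],[0,0,0],[0,0,0],[0,0,0],[0,0,0],[0,0,0],[0,0,0],[0,0,0],[0,0,0]], "hand": [0.0854,0.08,0.07,0.06,0.05,0.04,0.032,0.026,0.022,0.018]}' 40
python3 - <<'E'
from m import *
st()
E
```

```text
clock: 3.13
tool_pos: [0.5417, -0.2102, 0.2077]
tcp_rot: [0.694, -0.134, 0.138, -0.693]
contact_force: [0.3, 0.5, -0.3]
finger_gap: 0.0181
t3.13 p [ 0.5417 -0.2102  0.2077] yaw -22.15 down [ 0.0052 -0.0024 -1.    ] F [ 0.3056  0.5457 -0.2901] gap 0.0181 j6 1.45
```

```bash
python3 -m crank '{"delta_pos": [[0,0,0],[0,0,0],[0,0,0]], "twist": [[0,0,0],[0,0,0],[0,0,0]], "hand": [0.010,0.005,0.005]}' 50
python3 - <<'E'
from m import *
st();s=snap('side','s3.png');st()
r=lambda a,k:cv2.resize(a,None,fx=k,fy=k,interpolation=cv2.INTER_CUBIC)
cv2.imwrite('pics/c7.png',r(s[200:320,190:310],5)[:,:,::-1])
E
```

```text
clock: 3.38
tool_pos: [0.5419, -0.2102, 0.2079]
tcp_rot: [0.694, -0.134, 0.138, -0.693]
contact_force: [-0.4, 1.0, 0.1]
finger_gap: 0.0173
t3.38 p [ 0.5419 -0.2102  0.2079] yaw -22.15 down [ 0.0057 -0.0024 -1.    ] F [-0.3589  1.0301  0.1204] gap 0.0173 j6 1.45
t3.43 p [ 0.5419 -0.2102  0.2079] yaw -22.15 down [ 0.0057 -0.0024 -1.    ] F [-0.4275  0.9139  1.2453] gap 0.0175 j6 1.45
```

View pics/c7.png

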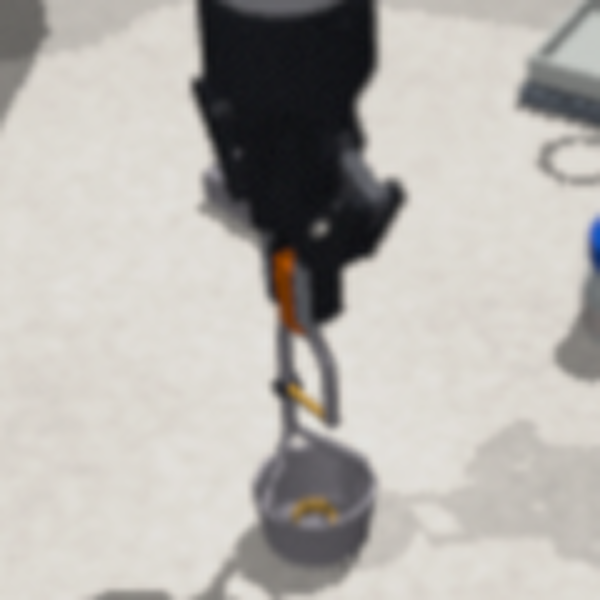

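```bash
python3 -m crank '{"delta_pos": [[0,0,0.004],[0,0,0.01],[0,0,0.014],[0,0,0.016],[0,0,0.016],[0,0,0.016],[0,0,0.014],[0,0,0.01],[0,0,0.006],[0,0,0]], "twist": [[0,0.005,0],[0,0,0],[0,0,0],[0,0,0],[0,0,0],[0,0,0],[0,0,0],[0,0,0],[0,0,0],[0,0,0]], "hand": [0.005,0.005,0.005,0.005,0.005,0.005,0.005,0.005,0.005,0.005]}' 50
python3 - <<'E'
from m import *
st();s=snap('side','s4.png');st()
r=lambda a,k:cv2.resize(a,None,fx=k,fy=k,interpolation=cv2.INTER_CUBIC)
cv2.imwrite('pics/c8.png',r(s[160:280,190:310],5)[:,:,::-1])
E
```

```text
clock: 4.27
tool_pos: [0.5398, -0.2092, 0.3219]
tcp_rot: [0.694, -0.137, 0.134, -0.693]
contact_force: [0.7, 0.2, -0.4]
finger_gap: 0.0173
t4.27 p [ 0.5398 -0.2092  0.3219] yaw -22.15 down [-0.0042 -0.0006 -1.    ] F [ 0.6748  0.1818 -0.4273] gap 0.0173 j6 1.45
t4.32 p [ 0.5397 -0.2091  0.3212] yaw -22.15 down [-0.0046 -0.0003 -1.    ] F [-0.5324 -0.5193 -1.5569] gap 0.0176 j6 1.45
```

View pics/c8.png

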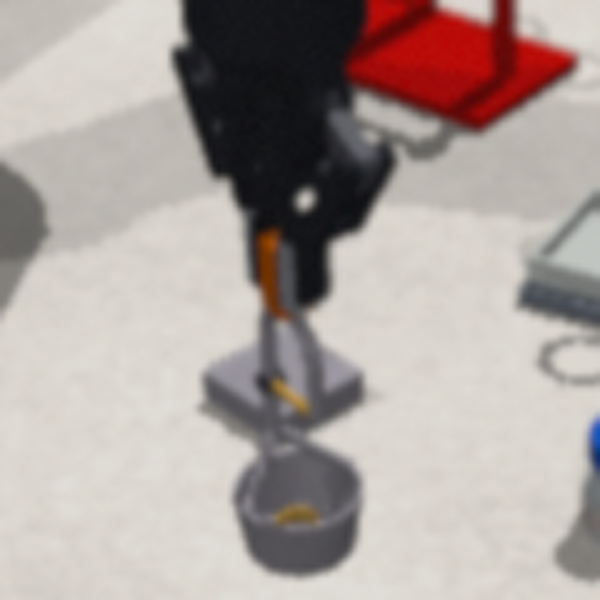

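```bash
python3 -m crank '{"delta_pos": [[-0.006,0.008,0],[-0.010,0.014,0],[-0.012,0.02,0],[-0.012,0.025,0],[-0.012,0.025,0],[-0.012,0.025,0],[-0.012,0.025,0],[-0.012,0.025,0],[-0.012,0.025,0],[-0.01,0.025,0]], "twist": [[0,0,0.01],[0,0,0.02],[0,0,0.025],[0,0,0.025],[0,0,0.025],[0,0,0.025],[0,0,0.025],[0,0,0.025],[0,0,0.025],[0,0,0.025]], "hand": [0.005,0.005,0.005,0.005,0.005,0.005,0.005,0.005,0.005,0.005]}' 50
python3 -c "
from m import *
st()"
```

```text
clock: 5.15
tool_pos: [0.4168, 0.0161, 0.3102]
tcp_rot: [-0.705, 0.06, -0.045, 0.706]
contact_force: [0.5, 0.5, -0.8]
finger_gap: 0.0176
t5.15 p [0.4168 0.0161 0.3102] yaw -8.57 down [-0.0208  0.0028 -0.9998] F [ 0.4558  0.4669 -0.7641] gap 0.0176 j6 1.57
```

```bash
python3 -m crank '{"delta_pos": [[0,0.025,0.002],[0,0.025,0.002],[0,0.025,0.002],[0,0.025,0],[0,0.022,0],[0,0.016,0],[0,0.012,0],[0,0.008,0],[0,0,0],[0,0,0]], "twist": [[0,-0.005,0.023],[0,-0.005,0.023],[0,-0.005,0.023],[0,-0.005,0.023],[0,0,0.023],[0,0,0.023],[0,0,0.02],[0,0,0.01],[0,0,0],[0,0,0]], "hand": [0.005,0.005,0.005,0.005,0.005,0.005,0.005,0.005,0.005,0.005]}' 50
python3 - <<'E'
from m import *
st();s=snap('side','s5.png');t=snap('top','t5.png');st()
r=lambda a,k:cv2.resize(a,None,fx=k,fy=k,interpolation=cv2.INTER_CUBIC)
cv2.imwrite('pics/c9.png',np.hstack([r(s[120:240,250:370],3.3),r(t[140:260,150:270],3.3)])[:,:,::-1])
E
```

```text
clock: 5.98
tool_pos: [0.3993, 0.1872, 0.3082]
tcp_rot: [-0.707, -0.008, 0.021, 0.707]
contact_force: [0.5, -0.6, -1.6]
finger_gap: 0.0176
t5.98 p [0.3993 0.1872 0.3082] yaw 2.34 down [-0.0185  0.0005 -0.9998] F [ 0.4806 -0.5811 -1.5759] gap 0.0176 j6 1.78
t6.08 p [0.3996 0.1867 0.3084] yaw 2.26 down [-0.0182  0.0007 -0.9998] F [-0.5014 -0.1613 -1.9851] gap 0.0172 j6 1.78
```

View pics/c9.png

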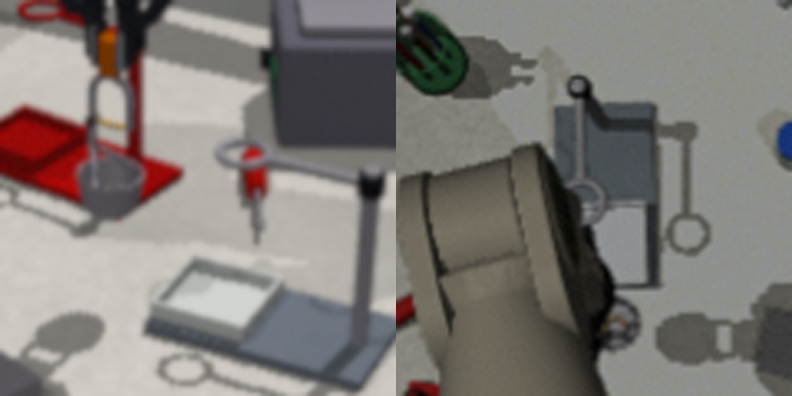

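```bash
python3 -m crank '{"delta_pos": [[0.006,0.006,0.004],[0.01,0.008,0.004],[0.01,0.007,0.003],[0.004,0.002,0.001],[0,0,0],[0,0,0]], "twist": [[0,-0.01,0],[0,-0.01,0],[0,-0.004,0],[0,0,0],[0,0,0],[0,0,0]], "hand": [0.005,0.005,0.005,0.005,0.005,0.005]}' 50
python3 - <<'E'
from m import *
st();s=snap('side','s6.png');st()
r=lambda a,k:cv2.resize(a,None,fx=k,fy=k,interpolation=cv2.INTER_CUBIC)
cv2.imwrite('pics/c10.png',r(s[110:210,260:360],6)[:,:,::-1])
E
```

```text
clock: 6.58
tool_pos: [0.4328, 0.2077, 0.3219]
tcp_rot: [-0.707, -0.014, 0.008, 0.707]
contact_force: [-0.0, 0.2, -1.1]
finger_gap: 0.0171
t6.58 p [0.4328 0.2077 0.3219] yaw 1.77 down [ 0.0094  0.0003 -1.    ] F [-0.0097  0.2124 -1.137 ] gap 0.0171 j6 1.82
t6.63 p [0.4327 0.2076 0.3218] yaw 1.77 down [ 0.0093  0.0003 -1.    ] F [-0.0895  0.9158 -1.2873] gap 0.0169 j6 1.82
```

View pics/c10.png

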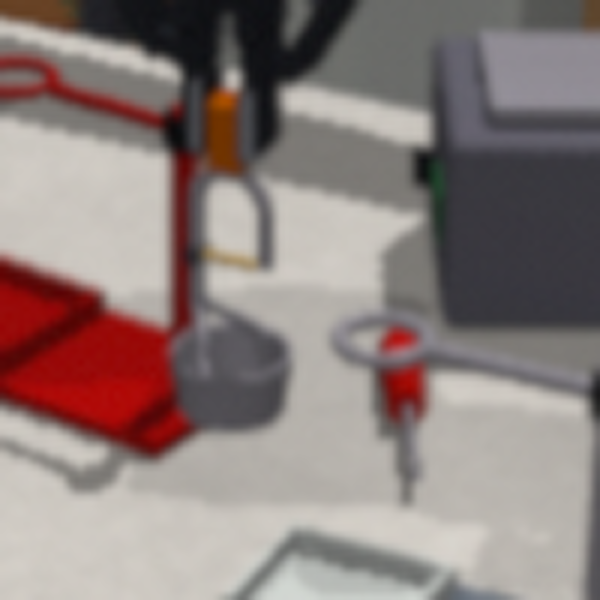

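```bash
python3 - <<'E'
from m import *
z0=.3218-.2079
q=lambda u,v:(260+u/6,110+v/6)
for n,u,v,z in[('hinge-14',203,251,.08),('nose18',264,262,.08),('spine-18',196,251,.08),('noseedge',271,262,.08)]: print(n,plane('side',*q(u,v),z0+z))
a=plane('side',*q(197,251),z0+.08);b=plane('side',*q(264,262),z0+.08);print((a+b)/2,np.linalg.norm(b-a),np.degrees(np.arctan2(*(b-a)[1::-1])))
print('grip',plane('side',*q(224,131),z0+.146))
for n,u,v in[('ring left',332,338),('right',432,340),('top',383,311),('bot',375,367)]: print(n,plane('side',*q(u,v),.170))
b=plane
o=bot.get_obs();c=np.array(o['tool_pos']);M=R.from_quat(o['tcp_rot']).as_matrix()
for d,k in((.054,'grip?'),(.128,'gate')): print(k,c+M[:,1]*d)
print(proj('side',[.491,.2087,.17])*6-np.array([260,110])*6)
for e in([.510,.2095,.17],[.513,.2085,.17],[.515,.2085,.17]):
  th=np.linspace(0,6.28,60); P=np.array([(proj('side',np.array(e)+[.025*np.cos(a),.025*np.sin(a),0])-[260,110])*6 for a in th]);print(e,P.min(0),P.max(0))
E
```

```text
hinge-14 [0.4217 0.207  0.1939]
nose18 [0.4521 0.2109 0.1939]
spine-18 [0.4188 0.2054 0.1939]
noseedge [0.455  0.2125 0.1939]
[0.4357 0.2083 0.1939] 0.03336195995999392 9.130281141573038
grip [0.4343 0.204  0.2599]
ring left [0.4943 0.1994 0.17  ]
right [0.5356 0.2205 0.17  ]
top [0.503  0.2351 0.17  ]
bot [0.5242 0.1842 0.17  ]
grip? [0.4332 0.2076 0.2678]
gate [0.4339 0.2076 0.1938]
[334.756  328.1679]
[0.51, 0.2095, 0.17] [318.1176 311.8045] [425.9074 362.7921]
[0.513, 0.2085, 0.17] [322.8784 314.1315] [430.8103 365.256 ]
[0.515, 0.2085, 0.17] [326.7175 315.1083] [434.708  366.2899]
```

```bash
python3 -m crank '{"delta_pos": [[0.005,0,-0.001],[0.01,0,-0.001],[0.011,0,0],[0.011,0,0],[0.009,0,0],[0.005,0,0],[0.002,0,0],[0,0,0],[0,0,0]], "twist": [[0,0.004,0.002],[0,0.003,0.002],[0,0,0.002],[0,0,0],[0,0,0],[0,0,0],[0,0,0],[0,0,0],[0,0,0]], "hand": [0.005,0.005,0.005,0.005,0.005,0.005,0.005,0.005,0.005]}' 50
python3 - <<'E'
from m import *
st();s=snap('side','s7.png');st()
r=lambda a,k:cv2.resize(a,None,fx=k,fy=k,interpolation=cv2.INTER_CUBIC)
cv2.imwrite('pics/c11.png',r(s[120:200,285:365],7)[:,:,::-1])
E
```

```text
clock: 7.38
tool_pos: [0.4917, 0.2059, 0.3181]
tcp_rot: [0.707, 0.012, -0.013, -0.707]
contact_force: [-0.5, -0.0, -1.7]
finger_gap: 0.0171
t7.38 p [0.4917 0.2059 0.3181] yaw 2.01 down [-0.0007 -0.0007 -1.    ] F [-0.4952 -0.0284 -1.6725] gap 0.0171 j6 1.78
t7.43 p [0.4916 0.206  0.3181] yaw 2.01 down [-0.0006 -0.0007 -1.    ] F [-0.0961  1.68   -1.9147] gap 0.0174 j6 1.78
```

View pics/c11.png

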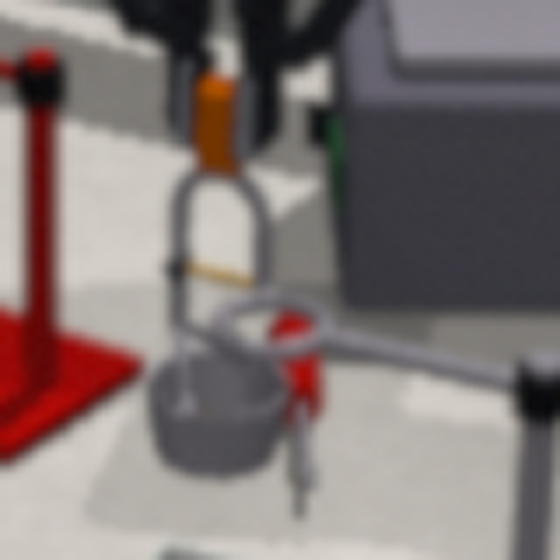

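```bash
python3 - <<'E'
from m import *
z0=.3181-.2079
q=lambda u,v:(285+u/7,120+v/7)
a=plane('side',*q(180,268),z0+.08);b=plane('side',*q(262,284),z0+.08);print(a,b,(a+b)/2,np.linalg.norm(b-a))
print('grip',plane('side',*q(216,124),z0+.146), 'bowL,R',plane('side',*q(181,205),z0+.108),plane('side',*q(262,205),z0+.108))
L=[plane('side',*q(u,v),.17) for u,v in[(214,322),(328,326),(272,289),(262,356)]];print(np.array(L),(L[0]+L[1])/2,(L[2]+L[3])/2)
E
```

```text
[0.4783 0.2015 0.1902] [0.5128 0.2052 0.1902] [0.4956 0.2034 0.1902] 0.034679090422430635
grip [0.4925 0.2022 0.2562] bowL,R [0.4784 0.2013 0.2182] [0.5062 0.2169 0.2182]
[[0.494  0.2015 0.17  ]
 [0.535  0.2208 0.17  ]
 [0.5016 0.2382 0.17  ]
 [0.5232 0.1857 0.17  ]] [0.5145 0.2112 0.17  ] [0.5124 0.2119 0.17  ]
```

```bash
python3 -m crank '{"delta_pos": [[-0.002,0.002,-0.002],[-0.002,0.002,-0.002],[0,0,0],[0,0,0]], "twist": [[0,0,0.002],[0,0,0],[0,0,0],[0,0,0]], "hand": [0.005,0.005,0.005,0.005]}' 50
python3 - <<'E'
from m import *
st();s=snap('side','s8.png');t=snap('top','t8.png');st()
r=lambda a,k:cv2.resize(a,None,fx=k,fy=k,interpolation=cv2.INTER_CUBIC)
cv2.imwrite('pics/c12.png',np.hstack([r(s[120:200,285:345],7),r(t[160:240,180:220],7)])[:,:,::-1])
E
```

```text
clock: 7.77
tool_pos: [0.4857, 0.2106, 0.3139]
tcp_rot: [0.707, 0.013, -0.014, -0.707]
contact_force: [0.0, 0.1, -1.5]
finger_gap: 0.0169
t7.77 p [0.4857 0.2106 0.3139] yaw 2.19 down [-0.0013 -0.0006 -1.    ] F [ 0.0282  0.0931 -1.4532] gap 0.0169 j6 1.79
t7.87 p [0.4859 0.2105 0.314 ] yaw 2.18 down [-0.0012 -0.0006 -1.    ] F [ 0.4657 -0.0049 -1.7096] gap 0.0172 j6 1.79
```

View pics/c12.png

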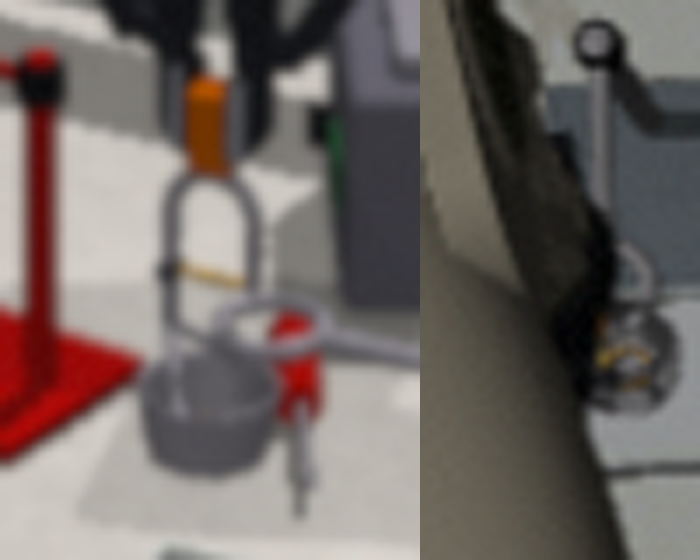

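```bash
python3 - <<'E'
from m import *
z0=.3140-.2079
q=lambda u,v:(285+u/7,120+v/7)
a=plane('side',*q(172,270),z0+.08);b=plane('side',*q(253,285),z0+.08);print(a,b,(a+b)/2)
print('grip',plane('side',*q(207,128),z0+.146),'bow',plane('side',*q(172,210),z0+.108),plane('side',*q(253,210),z0+.108))
print('cup side rim', plane('side',*q((140+280)/2,(337+405)/2+6),z0+.032))
# top
T=lambda u,v:(180+(u-420)/7,160+v/7)
print('cup right edge',plane('top',*T(682,362),z0+.032),'cup bottom edge',plane('top',*T(635,415),z0+.02))
# forward: model projections, side, for TCP truth with eye (.5135,.209)
B=np.array([.4859,.2105,z0]);x=np.array([1,.038,0])
for n,X,Z in(('spine80',-.018,.08),('nose80',.018,.08),('grip',0,.146),('bowtop',0,.126)):
    print(n,(proj('side',B+x*X+[0,0,Z])-[285,120])*7)
for X,Y in((0,.03),(0,-.03),(.03,0),(-.03,0)): print('rim',(proj('side',B+[X,Y,.032])-[285,120])*7,(proj('top',B+[X,Y,.032])-[180,160])*7+[420,0])
for X,Y in((0,.025),(0,-.025),(.025,0),(-.025,0)): print('eye',(proj('side',np.array([.5135,.209,.17])+[X,Y,0])-[285,120])*7,(proj('top',np.array([.5135,.209,.17])+[X,Y,0])-[180,160])*7+[420,0])
E
```

```text
[0.4728 0.2055 0.1861] [0.5067 0.2098 0.1861] [0.4897 0.2076 0.1861]
grip [0.4872 0.205  0.2521] bow [0.4736 0.2029 0.2141] [0.5015 0.2186 0.2141]
cup side rim [0.4875 0.2121 0.1381]
cup right edge [0.4796 0.1779 0.1381] cup bottom edge [0.4561 0.2015 0.1261]
spine80 [166.2651 262.8905]
nose80 [248.2588 281.9531]
grip [210.4626 122.0513]
bowtop [209.4394 168.2707]
rim [238.0433 346.8081] [550.1365 349.4824]
rim [170.177  409.6037] [676.629  348.7824]
rim [271.0421 395.5275] [614.5085 286.4728]
rim [139.2156 360.2683] [612.1702 412.1795]
eye [294.0001 299.9851] [553.2497 280.3813]
eye [237.955  351.9597] [660.6205 279.7136]
eye [323.0798 340.3973] [607.9451 227.016 ]
eye [210.3222 311.112 ] [605.8614 333.3643]
```

```bash
python3 -m crank '{"delta_pos": [[0.001,0,-0.003],[0.001,0,-0.004],[0,0,-0.003],[0,0,-0.001],[0,0,0]], "twist": [[0,0,0],[0,0,0],[0,0,0],[0,0,0],[0,0,0]], "hand": [0.005,0.005,0.005,0.005,0.005]}' 60
python3 -c "
from m import *
st()"
```

```text
clock: 8.28
tool_pos: [0.4883, 0.2106, 0.3026]
tcp_rot: [0.707, 0.014, -0.013, -0.707]
contact_force: [-0.7, -0.8, 1.0]
finger_gap: 0.0166
t8.28 p [0.4883 0.2106 0.3026] yaw 2.19 down [ 0.0005 -0.     -1.    ] F [-0.729  -0.7646  1.0479] gap 0.0166 j6 1.79
```

```bash
python3 -m crank '{"delta_pos": [[0,0,-0.002],[0,0,-0.003],[0,0,-0.003],[0,0,-0.002]], "twist": [[0,0,0],[0,0,0],[0,0,0],[0,0,0]], "hand": [0.005,0.005,0.005,0.005]}' 60
python3 - <<'E'
from m import *
st();s=snap('side','s9.png');st()
r=lambda a,k:cv2.resize(a,None,fx=k,fy=k,interpolation=cv2.INTER_CUBIC)
cv2.imwrite('pics/c13.png',r(s[120:200,285:365],7)[:,:,::-1])
E
```

```text
clock: 8.62
tool_pos: [0.489, 0.2106, 0.2936]
tcp_rot: [-0.707, -0.015, 0.012, 0.707]
contact_force: [-0.6, -0.1, 3.1]
finger_gap: 0.0165
t8.62 p [0.489  0.2106 0.2936] yaw 2.18 down [ 0.0037  0.0005 -1.    ] F [-0.5871 -0.1061  3.0985] gap 0.0165 j6 1.79
t8.67 p [0.4888 0.2106 0.2932] yaw 2.18 down [ 0.003   0.0004 -1.    ] F [-0.3853 -1.0427  2.5945] gap 0.0173 j6 1.79
```

View pics/c13.png

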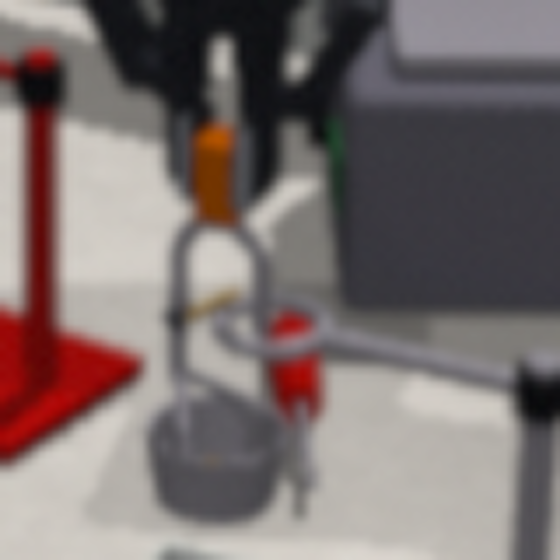

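Side view: the gate is swinging up at (313,163), with the nose inside the ring and the bar pressing on the gate. I'll keep pressing.

```bash
python3 -m crank '{"delta_pos": [[0,0,-0.003],[0,0,-0.003],[0,0,-0.003],[0,0,-0.002]], "twist": [[0,0.002,0],[0,0,0],[0,0,0],[0,0,0]], "hand": [0.005,0.005,0.005,0.005]}' 60
python3 -c "
from m import *
st()"
```

```text
clock: 9.0
tool_pos: [0.4881, 0.2103, 0.2818]
tcp_rot: [0.707, 0.013, -0.013, -0.707]
contact_force: [-2.6, -0.7, 2.7]
finger_gap: 0.0171
t9.00 p [0.4881 0.2103 0.2818] yaw 2.17 down [ 0.     -0.0002 -1.    ] F [-2.5722 -0.729   2.7285] gap 0.0171 j6 1.79
```

```bash
python3 -m crank '{"delta_pos": [[0,0,-0.003],[0,0,-0.003],[0,0,-0.003],[0,0,0]], "twist": [[0,0,0],[0,0,0],[0,0,0],[0,0,0]], "hand": [0.005,0.005,0.005,0.005]}' 60
python3 - <<'E'
from m import *
st();s=snap('side','s10.png');st()
r=lambda a,k:cv2.resize(a,None,fx=k,fy=k,interpolation=cv2.INTER_CUBIC)
cv2.imwrite('pics/c14.png',r(s[120:200,285:365],7)[:,:,::-1])
E
```

```text
clock: 9.33
tool_pos: [0.4864, 0.21, 0.2691]
tcp_rot: [0.707, 0.012, -0.015, -0.707]
contact_force: [0.2, 0.9, -2.1]
finger_gap: 0.017
t9.33 p [0.4864 0.21   0.2691] yaw 2.18 down [-0.0055 -0.0012 -1.    ] F [ 0.1761  0.857  -2.0972] gap 0.0170 j6 1.79
t9.38 p [0.4865 0.21   0.2692] yaw 2.18 down [-0.0053 -0.0012 -1.    ] F [ 0.7157 -0.3639 -1.6415] gap 0.0171 j6 1.79
```

View pics/c14.png

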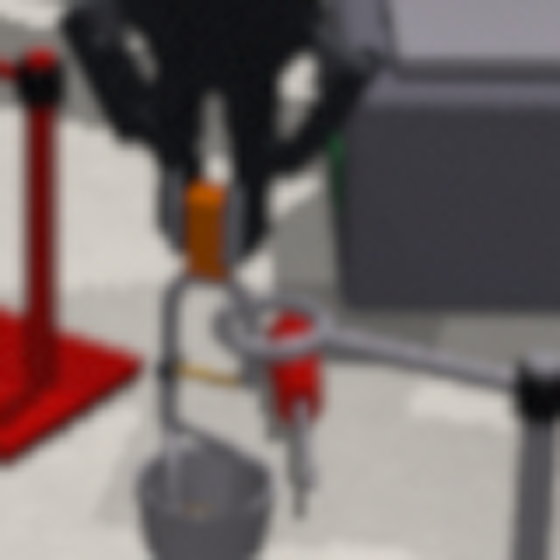

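The gate snapped shut: it lies level at (315,173) under the ring, and the wrist force is back to the basket's weight alone. Next is lifting for the pull test.

```bash
python3 -m crank '{"delta_pos": [[0.001,0,0.003],[0.001,0,0.004],[0,0,0.004],[0,0,0.003],[0,0,0]], "twist": [[0,-0.003,0],[0,-0.001,0],[0,0,0],[0,0,0],[0,0,0]], "hand": [0.005,0.005,0.005,0.005,0.005]}' 60
python3 -c "
from m import *
st()"
```

```text
clock: 9.8
tool_pos: [0.4901, 0.2104, 0.2847]
tcp_rot: [0.707, 0.014, -0.013, -0.707]
contact_force: [0.4, 0.1, -1.2]
finger_gap: 0.0169
t9.80 p [0.4901 0.2104 0.2847] yaw 2.17 down [ 0.0013 -0.0006 -1.    ] F [ 0.3869  0.0643 -1.1695] gap 0.0169 j6 1.79
```

```bash
python3 -m crank '{"delta_pos": [[-0.001,0,0.002],[0,0,0.002],[0,0,0.0005]], "twist": [[0,0,0],[0,0,0],[0,0,0]], "hand": [0.005,0.005,0.005]}' 60
python3 -c "
from m import *
st()"
```

```text
clock: 10.05
tool_pos: [0.4894, 0.2104, 0.2905]
tcp_rot: [0.707, 0.014, -0.012, -0.707]
contact_force: [0.5, -0.1, -2.3]
finger_gap: 0.0169
t10.05 p [0.4894 0.2104 0.2905] yaw 2.17 down [ 0.003  -0.0001 -1.    ] F [ 0.5301 -0.0955 -2.2887] gap 0.0169 j6 1.79
```

```bash
python3 -m crank '{"delta_pos": [[0,0,0.001]], "twist": [[0,0,0]], "hand": [0.005]}' 60; python3 -m crank '{"delta_pos": [[0,0,0.001]], "twist": [[0,0,0]], "hand": [0.005]}' 60; python3 -m crank '{"delta_pos": [[0,0,0.001]], "twist": [[0,0,0]], "hand": [0.005]}' 60
```

```text
clock: 10.13
tool_pos: [0.4894, 0.2104, 0.2916]
tcp_rot: [0.707, 0.014, -0.012, -0.707]
contact_force: [0.3, -0.2, -4.7]
finger_gap: 0.0171
clock: 10.22
tool_pos: [0.4893, 0.2104, 0.2921]
tcp_rot: [0.707, 0.014, -0.013, -0.707]
contact_force: [2.8, 0.0, -11.7]
finger_gap: 0.017
clock: 10.3
tool_pos: [0.4893, 0.2104, 0.2921]
tcp_rot: [0.707, 0.014, -0.013, -0.707]
contact_force: [2.3, 1.5, -10.5]
finger_gap: 0.0165
```

```bash
for i in 1; do python3 -m crank '{"delta_pos": [[0,0,0.0008]], "twist": [[0,0,0]], "hand": [0.005]}' 60; done; python3 -m crank '{"delta_pos": [[0,0,0.0008]], "twist": [[0,0,0]], "hand": [0.005]}' 60
```

```text
clock: 10.38
tool_pos: [0.4894, 0.2104, 0.292]
tcp_rot: [0.707, 0.014, -0.013, -0.707]
contact_force: [2.4, 1.1, -9.3]
finger_gap: 0.0171
clock: 10.47
tool_pos: [0.4895, 0.2104, 0.292]
tcp_rot: [0.707, 0.013, -0.013, -0.707]
contact_force: [3.1, 1.4, -10.1]
finger_gap: 0.0169
```

```bash
python3 -m crank '{"delta_pos": [[0,0,0.0008],[0,0,0.0008],[0,0,0.0008],[0,0,0.0008]], "twist": [[0,0,0],[0,0,0],[0,0,0],[0,0,0]], "hand": [0.005,0.005,0.005,0.005]}' 60 | grep -E "pos|force"; python3 -m crank '{"delta_pos": [[0,0,0.0008],[0,0,0.0008],[0,0,0.0008],[0,0,0.0008]], "twist": [[0,0,0],[0,0,0],[0,0,0],[0,0,0]], "hand": [0.005,0.005,0.005,0.005]}' 60| grep -E "pos|force"
```

```text
tool_pos: [0.4898, 0.2105, 0.2923]
contact_force: [5.3, 1.1, -15.8]
tool_pos: [0.4901, 0.2105, 0.2924]
contact_force: [4.3, 1.0, -18.4]
```

```bash
python3 -m crank '{"delta_pos": [[0,0,0.0008],[0,0,0.0008],[0,0,0.0008],[0,0,0.0008]], "twist": [[0,0,0],[0,0,0],[0,0,0],[0,0,0]], "hand": [0.005,0.005,0.005,0.005]}' 60 | grep -E "pos|force"; python3 -m crank '{"delta_pos": [[0,0,0.0008],[0,0,0.0008],[0,0,0.0008]], "twist": [[0,0,0],[0,0,0],[0,0,0]], "hand": [0.005,0.005,0.005]}' 60| grep -E "pos|force|clock"; python3 - <<'E'
from m import *
s=snap('side','s11.png');st()
r=lambda a,k:cv2.resize(a,None,fx=k,fy=k,interpolation=cv2.INTER_CUBIC)
cv2.imwrite('pics/c15.png',r(s[120:200,285:365],7)[:,:,::-1])
E
```

```text
tool_pos: [0.4905, 0.2106, 0.2924]
contact_force: [5.8, 1.6, -17.6]
clock: 11.72
tool_pos: [0.4908, 0.2107, 0.2924]
contact_force: [5.1, 1.9, -16.7]
t11.77 p [0.4908 0.2106 0.2924] yaw 2.13 down [-0.0118 -0.003  -0.9999] F [  5.0821   2.0692 -17.1964] gap 0.0171 j6 1.79
```

View pics/c15.png

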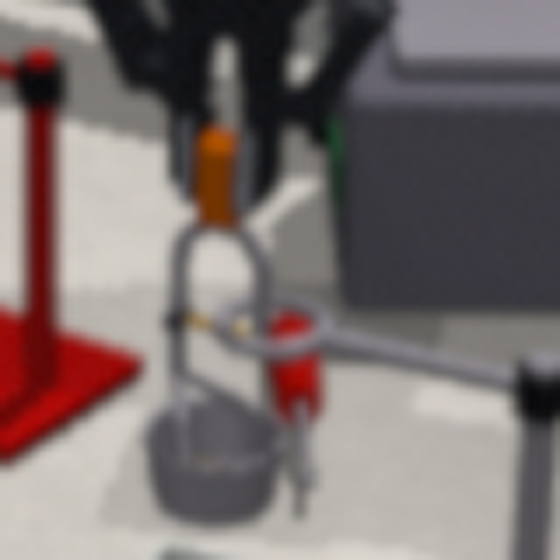

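The pull crept up to about 15 N on the eye while I chained rows. That's over the intended 8 N, though still under 20. I'll back it off and hold a proper 8 N in shorter checks.

```bash
python3 -m crank '{"delta_pos": [[-0.0005,0,0]], "twist": [[0,-0.004,0]], "hand": [0.005]}' 60 | grep -E "pos|force"; python3 -m crank '{"delta_pos": [[-0.0005,0,0.0]], "twist": [[0,-0.004,0]], "hand": [0.005]}' 60| grep -E "pos|force|clock"
```

```text
tool_pos: [0.4904, 0.2107, 0.2921]
contact_force: [2.9, 1.1, -10.4]
clock: 11.93
tool_pos: [0.4899, 0.2107, 0.2921]
contact_force: [3.7, 0.2, -10.9]
```

```bash
python3 -m crank '{"delta_pos": [[-0.0003,0,0]], "twist": [[0,0,0]], "hand": [0.005]}' 60 | grep -E "pos|force"; python3 -m crank '{"delta_pos": [[-0.0003,0,0.0]], "twist": [[0,0,0]], "hand": [0.005]}' 60| grep -E "pos|force|clock"; python3 -c "
from m import *
st()"
```

```text
tool_pos: [0.4897, 0.2107, 0.2922]
contact_force: [6.0, 1.3, -13.8]
clock: 12.1
tool_pos: [0.4896, 0.2107, 0.2923]
contact_force: [5.9, 0.4, -14.7]
t12.10 p [0.4896 0.2107 0.2923] yaw 2.13 down [-0.0024 -0.0031 -1.    ] F [  5.9279   0.3566 -14.6865] gap 0.0168 j6 1.79
```

```bash
python3 -m crank '{"delta_pos": [[0.0006,0,-0.0004]], "twist": [[0,0,0]], "hand": [0.005]}' 60 | grep -E "pos|force"; python3 -m crank '{"delta_pos": [[0.0004,0,-0.0001]], "twist": [[0,0,0]], "hand": [0.005]}' 60| grep -E "pos|force|clock"
```

```text
tool_pos: [0.4899, 0.2106, 0.2921]
contact_force: [0.8, 0.1, -8.1]
clock: 12.27
tool_pos: [0.4899, 0.2106, 0.2922]
contact_force: [3.1, 1.1, -11.9]
```

```bash
python3 -m crank '{"delta_pos": [[0.0003,0,-0.0003]], "twist": [[0,0,0]], "hand": [0.005]}' 60 | grep -E "pos|force"; python3 -m crank '{"delta_pos": [[0.0003,0,-0.0003]], "twist": [[0,0,0]], "hand": [0.005]}' 60| grep -E "pos|force|clock"
```

```text
tool_pos: [0.4899, 0.2106, 0.2921]
contact_force: [1.6, 0.6, -9.8]
clock: 12.43
tool_pos: [0.49, 0.2106, 0.292]
contact_force: [1.0, 1.3, -9.8]
```

Now at -9.8 N, which is about 8 N on the eye once the weight is taken off. I'll hold here and check every two rows.

```bash
python3 -m crank '{"delta_pos": [[0.0002,0,-0.0003]], "twist": [[0,0,0]], "hand": [0.005]}' 60 | grep -E "pos|force"; python3 -m crank '{"delta_pos": [[0.0002,0,-0.0003]], "twist": [[0,0,0]], "hand": [0.005]}' 60| grep -E "pos|force|clock"
```

```text
tool_pos: [0.49, 0.2106, 0.292]
contact_force: [2.2, 0.0, -9.0]
clock: 12.6
tool_pos: [0.49, 0.2106, 0.292]
contact_force: [1.3, 0.4, -8.4]
```

```bash
python3 -m crank '{"delta_pos": [[0.0002,0,-0.0002]], "twist": [[0,0,0]], "hand": [0.005]}' 60 | grep -E "pos|force"; python3 -m crank '{"delta_pos": [[0.0002,0,-0.0002]], "twist": [[0,0,0]], "hand": [0.005]}' 60| grep -E "pos|force|clock"
```

```text
tool_pos: [0.4901, 0.2106, 0.292]
contact_force: [2.0, 0.0, -9.0]
clock: 12.77
tool_pos: [0.4901, 0.2106, 0.292]
contact_force: [0.5, 1.3, -8.6]
```

```bash
python3 -m crank '{"delta_pos": [[0.0001,0,-0.0001]], "twist": [[0,0,0]], "hand": [0.005]}' 60 | grep -E "pos|force"; python3 -m crank '{"delta_pos": [[0.0001,0,-0.0001]], "twist": [[0,0,0]], "hand": [0.005]}' 60| grep -E "pos|force|clock"
```

```text
tool_pos: [0.4901, 0.2106, 0.292]
contact_force: [1.3, 0.2, -9.0]
clock: 12.93
tool_pos: [0.4902, 0.2106, 0.292]
contact_force: [0.8, 0.6, -8.3]
```

```bash
python3 -m crank '{"delta_pos": [[0,0,0]], "twist": [[0,0,0]], "hand": [0.005]}' 60 | grep -E "pos|force"; python3 -m crank '{"delta_pos": [[0,0,0]], "twist": [[0,0,0]], "hand": [0.005]}' 60| grep -E "pos|force|clock"
```

```text
tool_pos: [0.4901, 0.2106, 0.292]
contact_force: [1.5, 0.6, -9.1]
clock: 13.1
tool_pos: [0.4901, 0.2106, 0.292]
contact_force: [0.8, -0.9, -8.1]
```

```bash
python3 -m crank '{"delta_pos": [[0,0,0.0002]], "twist": [[0,0,0]], "hand": [0.005]}' 60 | grep -E "pos|force"; python3 -m crank '{"delta_pos": [[0,0,0.0002]], "twist": [[0,0,0]], "hand": [0.005]}' 60| grep -E "pos|force|clock"
```

```text
tool_pos: [0.4901, 0.2106, 0.2921]
contact_force: [1.7, 0.9, -10.1]
clock: 13.27
tool_pos: [0.4901, 0.2106, 0.2921]
contact_force: [2.5, 0.7, -10.3]
```

```bash
python3 -m crank '{"delta_pos": [[0,0,0.0001]], "twist": [[0,0,0]], "hand": [0.005]}' 60 | grep -E "pos|force"; python3 -m crank '{"delta_pos": [[0,0,0.0001]], "twist": [[0,0,0]], "hand": [0.005]}' 60| grep -E "pos|force|clock"
```

```text
tool_pos: [0.4902, 0.2106, 0.2921]
contact_force: [1.5, 0.6, -8.8]
clock: 13.43
tool_pos: [0.4902, 0.2106, 0.2921]
contact_force: [1.7, 1.2, -10.2]
```

```bash
python3 -m crank '{"delta_pos": [[0,0,0.0001]], "twist": [[0,0,0]], "hand": [0.005]}' 60 | grep -E "pos|force"; python3 -m crank '{"delta_pos": [[0,0,0.0001]], "twist": [[0,0,0]], "hand": [0.005]}' 60| grep -E "pos|force|clock"
```

```text
tool_pos: [0.4902, 0.2106, 0.2921]
contact_force: [0.7, 1.5, -11.0]
clock: 13.6
tool_pos: [0.4902, 0.2106, 0.2921]
contact_force: [1.7, 1.2, -10.3]
```

```bash
python3 -m crank '{"delta_pos": [[0,0,0.0001]], "twist": [[0,0,0]], "hand": [0.005]}' 60 | grep -E "pos|force"; python3 -m crank '{"delta_pos": [[0,0,0.0001]], "twist": [[0,0,0]], "hand": [0.005]}' 60| grep -E "pos|force|clock"
```

```text
tool_pos: [0.4902, 0.2106, 0.2921]
contact_force: [0.6, 1.5, -9.8]
clock: 13.77
tool_pos: [0.4902, 0.2106, 0.2921]
contact_force: [0.8, 0.7, -10.9]
```

The eye has carried 7 to 9 N for about 1.4 s. Now lowering onto the bow.

```bash
python3 -m crank '{"delta_pos": [[0,0,-0.002],[0,0,-0.003],[0,0,-0.004],[0,0,-0.004],[0,0,-0.004],[0,0,-0.003],[0,0,-0.002],[0,0,0]], "twist": [[0,0,0],[0,0,0],[0,0,0],[0,0,0],[0,0,0],[0,0,0],[0,0,0],[0,0,0]], "hand": [0.005,0.005,0.005,0.005,0.005,0.005,0.005,0.005]}' 60
python3 -c "
from m import *
st()"
```

```text
clock: 14.43
tool_pos: [0.4912, 0.2105, 0.2732]
tcp_rot: [0.708, 0.014, -0.012, -0.706]
contact_force: [-0.9, -0.4, -1.0]
finger_gap: 0.0169
t14.43 p [0.4912 0.2105 0.2732] yaw 2.15 down [ 0.0029 -0.0018 -1.    ] F [-0.8527 -0.3849 -1.0377] gap 0.0169 j6 1.79
```

```bash
python3 -m crank '{"delta_pos": [[0,0,-0.003],[0,0,-0.003],[0,0,-0.002],[0,0,-0.001],[0,0,0]], "twist": [[0.002,0.003,0],[0,0,0],[0,0,0],[0,0,0],[0,0,0]], "hand": [0.005,0.005,0.005,0.005,0.005]}' 60
python3 - <<'E'
from m import *
st();s=snap('side','s12.png');st()
r=lambda a,k:cv2.resize(a,None,fx=k,fy=k,interpolation=cv2.INTER_CUBIC)
cv2.imwrite('pics/c16.png',r(s[130:210,285:365],7)[:,:,::-1])
E
```

```text
clock: 14.85
tool_pos: [0.4913, 0.2105, 0.2632]
tcp_rot: [-0.707, -0.013, 0.013, 0.707]
contact_force: [0.3, -0.6, -1.4]
finger_gap: 0.0171
t14.85 p [0.4913 0.2105 0.2632] yaw 2.15 down [-0.0007  0.0003 -1.    ] F [ 0.2899 -0.6124 -1.4096] gap 0.0171 j6 1.79
t14.90 p [0.4912 0.2105 0.2632] yaw 2.15 down [-0.0008  0.0002 -1.    ] F [ 0.2316 -0.2076 -0.4735] gap 0.0169 j6 1.79
```

View pics/c16.png

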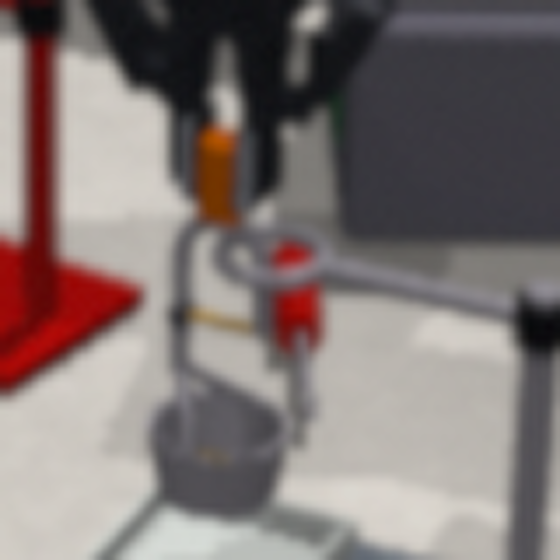

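```bash
python3 -m crank '{"delta_pos": [[0.0005,0,-0.001]], "twist": [[0,0,0]], "hand": [0.005]}' 60 | grep -E "pos|force"; python3 -m crank '{"delta_pos": [[0.0005,0,-0.001]], "twist": [[0,0,0]], "hand": [0.005]}' 60| grep -E "pos|force|clock"
```

```text
tool_pos: [0.4918, 0.2105, 0.2624]
contact_force: [0.9, 0.4, -1.6]
clock: 15.07
tool_pos: [0.4924, 0.2106, 0.2614]
contact_force: [0.6, 0.1, -1.1]
```

```bash
python3 -m crank '{"delta_pos": [[0,0,-0.0008]], "twist": [[0,0,0]], "hand": [0.005]}' 60 | grep -E "pos|force"; python3 -m crank '{"delta_pos": [[0,0,-0.0006]], "twist": [[0,0,0]], "hand": [0.005]}' 60| grep -E "pos|force|clock"
```

```text
tool_pos: [0.4926, 0.2106, 0.2606]
contact_force: [0.0, -0.1, -1.4]
clock: 15.23
tool_pos: [0.4926, 0.2106, 0.26]
contact_force: [-0.4, 0.0, 0.1]
```

```bash
python3 -m crank '{"delta_pos": [[0,0,-0.0002]], "twist": [[0,0,0]], "hand": [0.005]}' 60 | grep -E "pos|force"; python3 -m crank '{"delta_pos": [[0,0,0]], "twist": [[0,0,0]], "hand": [0.005]}' 60| grep -E "pos|force|clock"
```

```text
tool_pos: [0.4926, 0.2106, 0.2599]
contact_force: [-1.0, 0.2, 0.4]
clock: 15.4
tool_pos: [0.4926, 0.2106, 0.26]
contact_force: [0.8, -0.1, -0.3]
```

```bash
python3 -m crank '{"delta_pos": [[0,0,0],[0,0,0],[0,0,0],[0,0,0],[0,0,0],[0,0,0],[0,0,0],[0,0,0]], "twist": [[0,0,0],[0,0,0],[0,0,0],[0,0,0],[0,0,0],[0,0,0],[0,0,0],[0,0,0]], "hand": [0.0175,0.019,0.021,0.025,0.032,0.04,0.05,0.05]}' 20
python3 - <<'E'
from m import *
st();s=snap('side','s13.png');st()
r=lambda a,k:cv2.resize(a,None,fx=k,fy=k,interpolation=cv2.INTER_CUBIC)
cv2.imwrite('pics/c17.png',r(s[130:210,285:365],7)[:,:,::-1])
E
```

```text
clock: 16.07
tool_pos: [0.4934, 0.2108, 0.2612]
tcp_rot: [-0.707, -0.014, 0.012, 0.707]
contact_force: [0.3, 0.8, -0.1]
finger_gap: 0.05
t16.07 p [0.4934 0.2108 0.2612] yaw 2.15 down [ 0.0032  0.0012 -1.    ] F [ 0.2761  0.7622 -0.1301] gap 0.0500 j6 1.79
t16.12 p [0.4934 0.2108 0.2612] yaw 2.15 down [ 0.0032  0.0013 -1.    ] F [0.21   0.4721 0.745 ] gap 0.0500 j6 1.79
```

View pics/c17.png

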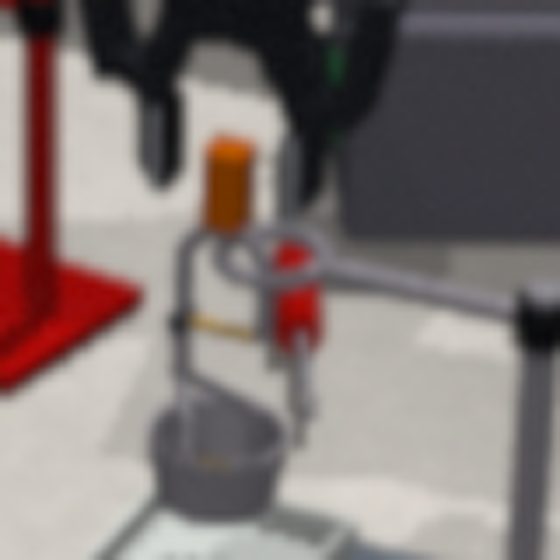

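The basket hangs from the eye with the gate closed at (317,177) and the fingers clear on both sides. Retreating upward.

```bash
python3 -m crank '{"delta_pos": [[0,0,0.004],[0,0,0.01],[0,0,0.016],[0,0,0.02],[0,0,0.02],[0,0,0.02],[0,0,0.015],[0,0,0.01],[-0.02,0,0],[-0.03,0,0]], "twist": [[0,0,0],[0,0,0],[0,0,0],[0,0,0],[0,0,0],[0,0,0],[0,0,0],[0,0,0],[0,0,0],[0,0,0]], "hand": [0.05,0.05,0.05,0.05,0.05,0.05,0.05,0.05,0.05,0.05]}' 20
python3 -m crank '{"delta_pos": [[-0.03,0,0],[-0.03,0,0],[-0.02,0,0],[0,0,0],[0,0,0],[0,0,0],[0,0,0],[0,0,0],[0,0,0],[0,0,0]], "twist": [[0,0,0],[0,0,0],[0,0,0],[0,0,0],[0,0,0],[0,0,0],[0,0,0],[0,0,0],[0,0,0],[0,0,0]], "hand": [0.05,0.05,0.05,0.05,0.05,0.05,0.05,0.05,0.05,0.05]}' 20
python3 - <<'E'
from m import *
s=snap('side','s14.png');t=snap('top','t14.png');s2=snap('side','s15.png');st()
print(cv2.absdiff(s,s2)[130:210,285:365].max(), cv2.absdiff(s,s2).max())
r=lambda a,k:cv2.resize(a,None,fx=k,fy=k,interpolation=cv2.INTER_CUBIC)
cv2.imwrite('pics/c18.png',np.hstack([r(s[130:210,285:345],6.6),r(t[155:235,175:235],6.6)])[:,:,::-1])
E
```

```text
clock: 16.95
tool_pos: [0.4452, 0.2102, 0.3872]
tcp_rot: [-0.706, -0.015, 0.01, 0.708]
contact_force: [-0.5, -0.1, 1.2]
finger_gap: 0.0503
clock: 17.78
tool_pos: [0.3614, 0.2099, 0.3947]
tcp_rot: [-0.705, -0.018, 0.006, 0.709]
contact_force: [-0.2, 0.4, -0.1]
finger_gap: 0.0497
t17.93 p [0.361  0.2099 0.3946] yaw 1.99 down [ 0.0161  0.0052 -0.9999] F [ 0.2957 -0.4595 -0.3878] gap 0.0499 j6 1.87
7 24
```

View pics/c18.png

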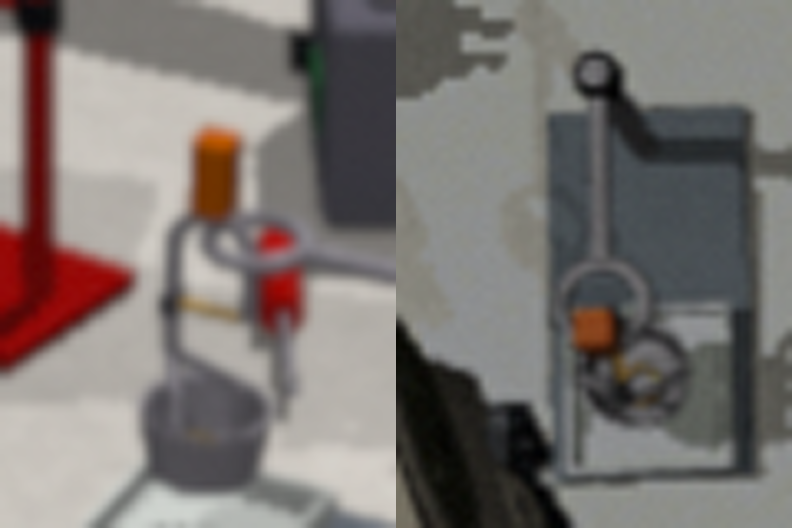

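View pics/t14.png

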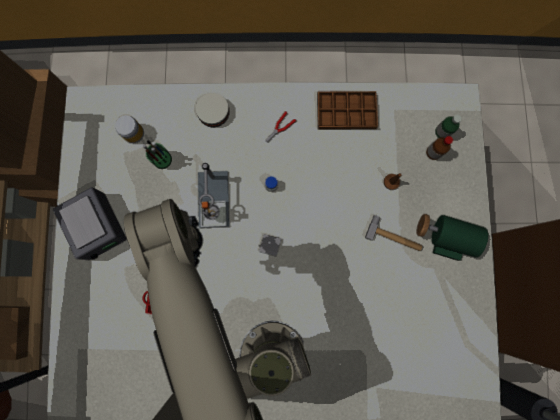

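View pics/s14.png

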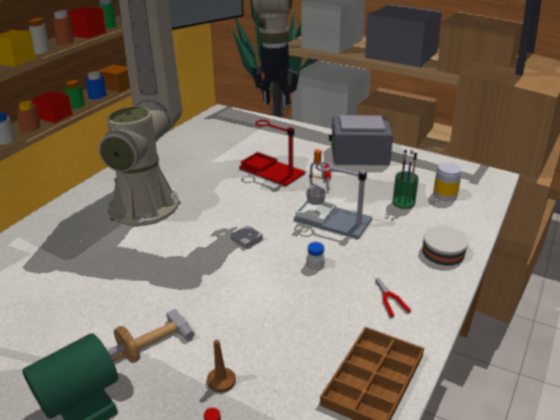

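The side crop shows the basket hanging on the ring with the gate level under it at (317,176). The top crop shows the casting in the cup at (210,213). Everything else is where it started, and two frames match to within noise, so the basket is still. Handing in.

```bash
python3 -c "
from station import bot
print(bot.finish_job())"
```

```text
the job is handed in; nothing more can be done
None
```

The basket is hanging still from the steel eye with the gate closed and the casting inside, and the job was handed in at about 18 s. I gripped it by the orange grip and pressed the hook over the front of the eye with about 5 N until the gate snapped shut. After the pull test I lowered the basket onto its bow, let go and backed the arm away.

**Pull test:** this did not go cleanly at first. The pull rose to about 15–17 N on the eye for just over a second, up to about 17.5 N counting sideways force. That is under the 20 N limit in every reading I took, though I only read the force between moves. I backed it off, then held about 8 N (readings of 6.5 to 9.5 N) for about 1.4 s before lowering.

**Final checks:**
- **Latch:** the gate is closed under the eye, and the wrist force returned to zero before release.
- **Casting:** it shows inside the cup in the top view.
- **Stillness:** two pictures of the basket taken 0.1 s apart match to within noise.
- **Other items:** everything visible looks where it was at the start. In the last top view the arm hid the red-handled tool beside the red stand and most of that stand. Both showed in their places in the side views.

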